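# Put a gauge plate back in the slot of its size

### The arm

A 6-joint arm with a two-finger parallel gripper is mounted at the origin on a cart in front of the work surface, level with it; the furniture and walls round the work are solid. World frame = base frame: x ahead of the robot, y to its left, z up, the work surface at z = 0. Lengths are in m, angles in rad, forces in N, time in s.
With the tool pointing down it reaches from about 0.25 to 0.725 m from the base axis. Payload 4 kg.
Tool frame: the origin (TCP) lies between the finger pads; the fingertips stand 19 mm ahead of it and the grasp point (between the pads) is the TCP; z points along the fingers, y is the line along which they close (so a half turn about z gives the same grasp; the last joint's range is limited). The gripper opens to 85 mm and grips with 20 to 120 N. Pads are 22 mm wide; open, the fingers measure 114 mm over their backs; the gripper's body (76 mm by 85 mm) begins 54 mm behind the grasp point. The pads swing forward as they close: fully open they stand 13 mm farther back than shut.
Start: joints at [1.159, 0.241, 0.005, 1.335, 0, 1.571], TCP at [0.2, 0.458, 0.25] pointing down, gripper open.
Joint ranges: [-2.72, 2.72], [-1.05, 1.87], [-1.09, 1.28], [-1.99, 2.15], [-1.42, 1.44], [-3.14, 3.14]. Speed limits (rad/s): [2.79, 2.79, 3.14, 3.14, 3.14, 3.14].

### API

Orientations are given as a unit quaternion [w, x, y, z].
In Python, from bench import arm, optics gives the robot as it stands. The module is installed in compiled form; this text tells all that it offers.
- The arm moves only by the shell command python3 -m jog 'ROWS' [OPENING] [FORCE]. ROWS is JSON, a list of rows, each a list of 4 numbers: the shift along the tool's x, y, z in m, then the turn about the tool's z in degrees. In form: [[x, y, z, yaw], ...]. A call has 1 to 10 rows; each row is the pose to reach, as a shift and turn from the pose commanded when the call began, along the tool's axes at that moment; what a row does not reach only later rows make up. A row lasts 1/8 s, in which the tool goes at most 62.5 mm and 10.7 degrees, less where a joint would pass 70% of its speed; a pose out of reach is approached as far as the arm can. A call with a gripper value outside its range is refused whole. OPENING is the opening in per cent of the stroke, from 0 (shut) to 100 (fully open), set as the call begins (- or left out, the last holds). The fingers move at their own pace and stop on an object; FORCE is the grip in N (left out, the last holds). Time passes only in rows, so rows that repeat a pose let the fingers close. It gives the time, the measured TCP pose, the force, the opening and the grip force at its end, in the units of the state.
- arm.sense(): the state, without advancing time (a new reading comes with each control period).
- optics.snapshot(name): name is "side" or "top"; returns the picture (400x640x3 uint8, red, green, blue); there is no depth.
- optics.calibration(name): a dict with "mtx" (3x3 intrinsics, pixels), "eye" and "orientation" of the camera in the world. Camera axes: x right, y down, z forward; pixel columns grow to the right and rows downward; lengths in m; the calibration is good to about 2 mm. A picture is of the moment at which its call begins. calibration takes no time and is no camera call.
- arm.hand_in(): hands the job in; it is judged then, once.
The state is a dict: "time_s": time; "joint_pos": joint angles; "qvel": joint speeds; "tau": joint torques, N m; "eef_pos": TCP position; "eef_rot": TCP orientation; "wrist_force": force on the tool from outside, world axes, zero at the start; "torque": the same for the moment, N m; "opening": finger opening in m; "grasp_force": force on a finger pad.
Only numpy, scipy, OpenCV 4.12 (cv2) and the standard library are available. Lean on these libraries where they do the work, as an engineer would, in place of code of your own. Each camera call takes 0.05 s, during which the arm holds its last target. There are 200 camera calls.

### The job

Take the orange-gripped gauge plate out of the yellow-marked bay of the stand and put it away in the sizing rack: bring it down upright on the narrowest slot first, then on each next wider slot in turn, and leave it in the first slot that takes it, fully home on the slot floor and let go. Do not let it down into any slot wider than that one, and leave the other two plates hanging in the stand.

Things in the scene. Friction and masses are not known exactly. Their poses are not given: they have to be found in the camera images.
- grip_a (a point): centre of the orange grip of plate_a, 74 mm above its foot. All three grips are alike: flat-sided blocks 28 mm thick (x), 84 mm long (y), 28 mm high (z). Pinch it across the 28 mm, at mid-length. The plate weighs about 0.25 kg.
- foot_a (a point): origin at the middle of the underside of the blade of plate_a (its lowest face). x across the plate's thickness, y along its length, z up. Below the grip is a flat steel blade 60 mm long (y), 62 mm high; its thickness is not marked: the three plates have blades 8.5, 13.5 and 18.5 mm thick and nothing tells which is which but trying them. In the stand the foot is 10 mm above the table.
- grip_b (a point): centre of the orange grip of plate_b, 74 mm above its foot. All three grips are alike: flat-sided blocks 28 mm thick (x), 84 mm long (y), 28 mm high (z). Pinch it across the 28 mm, at mid-length. The plate weighs about 0.25 kg.
- foot_b (a point): origin at the middle of the underside of the blade of plate_b (its lowest face). x across the plate's thickness, y along its length, z up. Below the grip is a flat steel blade 60 mm long (y), 62 mm high; its thickness is not marked: the three plates have blades 8.5, 13.5 and 18.5 mm thick and nothing tells which is which but trying them. In the stand the foot is 10 mm above the table.
- grip_c (a point): centre of the orange grip of plate_c, 74 mm above its foot. All three grips are alike: flat-sided blocks 28 mm thick (x), 84 mm long (y), 28 mm high (z). Pinch it across the 28 mm, at mid-length. The plate weighs about 0.25 kg.
- foot_c (a point): origin at the middle of the underside of the blade of plate_c (its lowest face). x across the plate's thickness, y along its length, z up. Below the grip is a flat steel blade 60 mm long (y), 62 mm high; its thickness is not marked: the three plates have blades 8.5, 13.5 and 18.5 mm thick and nothing tells which is which but trying them. In the stand the foot is 10 mm above the table.
- stand: fixed grey stand, 66 x 300 x 86 mm, origin at the centre of its underside, three bays in a row along its y, 92 mm apart. Each plate hangs by the two ends of its grip in notches, with about 1.5 mm of play; the middle 66 mm of each grip stands free at both sides and on top. The grips' undersides are at 70 mm, the notch cheeks rise to 86 mm at the grip's ends only, the side panels to 52 mm. Lift a plate straight up by 80 mm to clear it.
- marked_bay (a point): the foot's place in the bay with yellow panels and yellow caps, at the stand's +y end, 10 mm above the table: the plate whose foot is here at the start is the one to put away. The stand's y runs along the row, x across.
- rack: fixed sizing rack: blue base plate with six upright aluminium walls, 94 x 164 x 52 mm, origin at the centre of its underside. Five slots lie side by side along its y, wider towards +y, each open at the top and at both x ends; walls between are 12 mm thick, with slightly rounded top edges. The slots run along x, 70 mm long, and are 40 mm deep (floor at 12 mm above the table, wall tops at 52 mm).
- slot1 (a point): middle of the mouth of slot 1 of the rack, level with the wall tops; slot 6 mm wide (y), the narrowest. Axes as the rack's: x along the slot, y towards the wider slots, z up. A plate goes in with its length (y) along the slot's x, either way round; in its right slot it has about 2.5 mm of play, and in the slot before it the blade is about 2.5 mm too thick and stands on the wall tops. Fully home, its foot is 40 mm below this point.
- slot2 (a point): middle of the mouth of slot 2 of the rack, level with the wall tops; slot 11 mm wide (y). Axes as the rack's: x along the slot, y towards the wider slots, z up. A plate goes in with its length (y) along the slot's x, either way round; in its right slot it has about 2.5 mm of play, and in the slot before it the blade is about 2.5 mm too thick and stands on the wall tops. Fully home, its foot is 40 mm below this point.
- slot3 (a point): middle of the mouth of slot 3 of the rack, level with the wall tops; slot 16 mm wide (y). Axes as the rack's: x along the slot, y towards the wider slots, z up. A plate goes in with its length (y) along the slot's x, either way round; in its right slot it has about 2.5 mm of play, and in the slot before it the blade is about 2.5 mm too thick and stands on the wall tops. Fully home, its foot is 40 mm below this point.
- slot4 (a point): middle of the mouth of slot 4 of the rack, level with the wall tops; slot 21 mm wide (y). Axes as the rack's: x along the slot, y towards the wider slots, z up. A plate goes in with its length (y) along the slot's x, either way round; in its right slot it has about 2.5 mm of play, and in the slot before it the blade is about 2.5 mm too thick and stands on the wall tops. Fully home, its foot is 40 mm below this point.
- slot5 (a point): middle of the mouth of slot 5 of the rack, level with the wall tops; slot 26 mm wide (y), the widest. Axes as the rack's: x along the slot, y towards the wider slots, z up. A plate goes in with its length (y) along the slot's x, either way round; in its right slot it has about 2.5 mm of play, and in the slot before it the blade is about 2.5 mm too thick and stands on the wall tops. Fully home, its foot is 40 mm below this point.
Not all that is in view belongs to the job. What is shaped like the part that bears grip_b but black or pink is not meant.

How it is judged:
On the way, in this order (a step that is already met when the one before it is completed fails the run):
1. the plate is brought down on the narrowest slot (((x of foot_a in the frame of slot1 between -0.025 and 0.025 m and y of foot_a in the frame of slot1 between -0.008 and 0.008 m and z of foot_a in the frame of slot1 below 0.003 m) or (x of foot_b in the frame of slot1 between -0.025 and 0.025 m and y of foot_b in the frame of slot1 between -0.008 and 0.008 m and z of foot_b in the frame of slot1 below 0.003 m) or (x of foot_c in the frame of slot1 between -0.025 and 0.025 m and y of foot_c in the frame of slot1 between -0.008 and 0.008 m and z of foot_c in the frame of slot1 below 0.003 m))), for 0.03 s.
2. then on the second slot (((x of foot_a in the frame of slot2 between -0.025 and 0.025 m and y of foot_a in the frame of slot2 between -0.008 and 0.008 m and z of foot_a in the frame of slot2 below 0.003 m) or (x of foot_b in the frame of slot2 between -0.025 and 0.025 m and y of foot_b in the frame of slot2 between -0.008 and 0.008 m and z of foot_b in the frame of slot2 below 0.003 m) or (x of foot_c in the frame of slot2 between -0.025 and 0.025 m and y of foot_c in the frame of slot2 between -0.008 and 0.008 m and z of foot_c in the frame of slot2 below 0.003 m))), for 0.03 s.
3. if the second slot takes it, it goes fully home there; if not, it is brought down on the third (((x of foot_a in the frame of slot2 between -0.025 and 0.025 m and y of foot_a in the frame of slot2 between -0.008 and 0.008 m and z of foot_a in the frame of slot2 below -0.034 m) or (x of foot_b in the frame of slot3 between -0.025 and 0.025 m and y of foot_b in the frame of slot3 between -0.008 and 0.008 m and z of foot_b in the frame of slot3 below 0.003 m) or (x of foot_c in the frame of slot3 between -0.025 and 0.025 m and y of foot_c in the frame of slot3 between -0.008 and 0.008 m and z of foot_c in the frame of slot3 below 0.003 m))), for 0.03 s.
At the end, for the whole second after the job is handed in: The marked bay's plate stands in the narrowest slot that takes it, foot 36 mm or more below the mouth, within 15 mm of mid-slot, upright and along the slot within 0.15 rad; the other two hang upright in the stand within 20 mm of where they were; the marked bay is empty (((x of foot_a in the frame of slot2 between -0.015 and 0.015 m and y of foot_a in the frame of slot2 between -0.006 and 0.006 m and z of foot_a in the frame of slot2 below -0.036 m and angle between the y axis of foot_a and the x axis of slot1, either way round below 0.15 rad and angle between each of foot_a, foot_b, foot_c's own z axis and vertical below 0.15 rad and distance of each of foot_b, foot_c from where it was at the start of the episode below 0.02 m and distance between each of foot_b, foot_c and marked_bay above 0.05 m) or (x of foot_b in the frame of slot3 between -0.015 and 0.015 m and y of foot_b in the frame of slot3 between -0.006 and 0.006 m and z of foot_b in the frame of slot3 below -0.036 m and angle between the y axis of foot_b and the x axis of slot1, either way round below 0.15 rad and angle between each of foot_b, foot_a, foot_c's own z axis and vertical below 0.15 rad and distance of each of foot_a, foot_c from where it was at the start of the episode below 0.02 m and distance between each of foot_a, foot_c and marked_bay above 0.05 m) or (x of foot_c in the frame of slot4 between -0.015 and 0.015 m and y of foot_c in the frame of slot4 between -0.006 and 0.006 m and z of foot_c in the frame of slot4 below -0.036 m and angle between the y axis of foot_c and the x axis of slot1, either way round below 0.15 rad and angle between each of foot_c, foot_a, foot_b's own z axis and vertical below 0.15 rad and distance of each of foot_a, foot_b from where it was at the start of the episode below 0.02 m and distance between each of foot_a, foot_b and marked_bay above 0.05 m))); the robot touches nothing.
It fails at once if a plate is let down more than 6 mm into a slot wider than its own ((x of foot_a in the frame of slot3 between -0.045 and 0.045 m and y of foot_a in the frame of slot3 between -0.012 and 0.012 m and z of foot_a in the frame of slot3 below -0.006 m) or (x of foot_a in the frame of slot4 between -0.045 and 0.045 m and y of foot_a in the frame of slot4 between -0.012 and 0.012 m and z of foot_a in the frame of slot4 below -0.006 m) or (x of foot_a in the frame of slot5 between -0.045 and 0.045 m and y of foot_a in the frame of slot5 between -0.012 and 0.012 m and z of foot_a in the frame of slot5 below -0.006 m) or (x of foot_b in the frame of slot4 between -0.045 and 0.045 m and y of foot_b in the frame of slot4 between -0.012 and 0.012 m and z of foot_b in the frame of slot4 below -0.006 m) or (x of foot_b in the frame of slot5 between -0.045 and 0.045 m and y of foot_b in the frame of slot5 between -0.012 and 0.012 m and z of foot_b in the frame of slot5 below -0.006 m) or (x of foot_c in the frame of slot5 between -0.045 and 0.045 m and y of foot_c in the frame of slot5 between -0.012 and 0.012 m and z of foot_c in the frame of slot5 below -0.006 m)).
It also fails if it takes over 64 s, if anything falls off the work surface, if the arm or the gripper's body presses on something with over 40 N, if the wrist force passes 120 N, or if a joint passes its speed limit or range.

## Working session

There is one attempt and no reset: what is moved stays moved. The work goes in short steps, Python scripts to look and compute and a shell command to move; the robot and the scene stay as the last step left them, time stands still between calls to the robot, and variables do not carry over. Pictures are saved under pics/ and viewed, at most 10 in all, crops included, and the job is handed in when it is done.

```bash
mkdir -p pics
python3 - <<'E'
from bench import arm, optics
import cv2,numpy as np
for n in("top","side"):
    c=optics.calibration(n);print(n,c)
    cv2.imwrite(f"pics/{n}0.png",cv2.cvtColor(optics.snapshot(n),cv2.COLOR_RGB2BGR))
print(arm.sense())
E
```

```text
top {'mtx': array([[471.50551247,   0.        , 317.55602885],
       [  0.        , 471.50551247, 200.46555148],
       [  0.        ,   0.        ,   1.        ]]), 'eye': array([ 0.30758725, -0.06909998,  1.15390604]), 'orientation': array([-0.05170685,  0.71444524, -0.69540237,  0.05753215])}
side {'mtx': array([[451.16445582,   0.        , 323.93362242],
       [  0.        , 451.16445582, 202.21419546],
       [  0.        ,   0.        ,   1.        ]]), 'eye': array([ 0.30121335, -1.12376053,  0.52876366]), 'orientation': array([-0.55682463,  0.82507122, -0.08585776,  0.04280486])}
{'time_s': 0.1, 'joint_pos': array([1.15899947e+00, 2.41335783e-01, 3.84980776e-03, 1.33520056e+00,
       2.81450758e-05, 1.57081502e+00]), 'qvel': array([-0.00099235, -0.001537  ,  0.00532224, -0.00098828,  0.00030949,
       -0.00055198]), 'tau': array([ 1.13612612e-04, -3.73138225e+01,  2.53009433e+01,  1.08478303e-02,
        2.45504754e-05,  2.74687515e-06]), 'eef_pos': array([0.19990703, 0.45771493, 0.24949938]), 'eef_rot': array([-2.06989643e-04,  2.04455767e-01,  9.78875348e-01, -9.22264109e-04]), 'wrist_force': array([-0.37221511, -0.69838755, -0.09667034]), 'torque': array([ 0.02442025, -0.00990322, -0.02743814]), 'grasp_force': 0.0, 'opening': 0.0848750255449596}
```

View pics/top0.png

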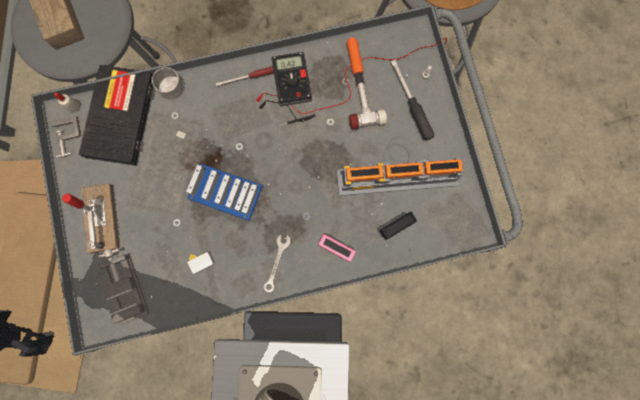

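View pics/side0.png

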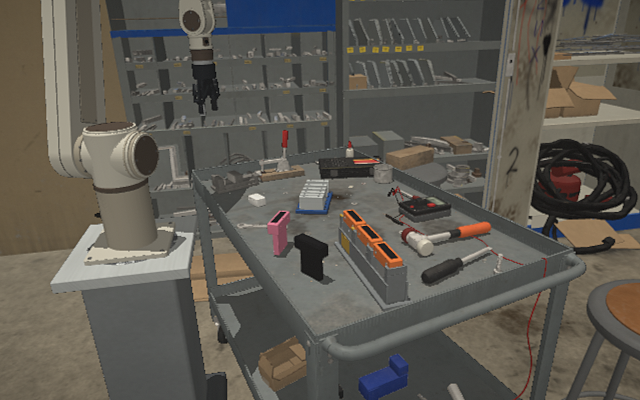

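```bash
cat > h.py <<'E'
from bench import arm, optics
import cv2,numpy as np
from scipy.spatial.transform import Rotation as R
def cam(n):
    c=optics.calibration(n);q=c["orientation"];return c["mtx"],c["eye"],R.from_quat([q[1],q[2],q[3],q[0]]).as_matrix()
def onplane(n,uv,z):
    K,e,M=cam(n);uv=np.atleast_2d(uv).astype(float)
    d=(M@np.linalg.inv(K)@np.c_[uv,np.ones(len(uv))].T).T
    return e+d*((z-e[2])/d[:,2])[:,None]
def proj(n,P):
    K,e,M=cam(n);p=(K@M.T@(np.atleast_2d(P)-e).T).T;return p[:,:2]/p[:,2:]
def snap(n,f=None):
    im=cv2.cvtColor(optics.snapshot(n),cv2.COLOR_RGB2BGR)
    if f: cv2.imwrite(f,im)
    return im
E
python3 - <<'E'
from h import *
im=cv2.imread("pics/top0.png");sd=cv2.imread("pics/side0.png")
a=cv2.resize(im[150:230,170:280],None,fx=5,fy=5,interpolation=cv2.INTER_CUBIC)
b=cv2.resize(im[145:205,330:470],None,fx=5,fy=5,interpolation=cv2.INTER_CUBIC)[:, :]
c=cv2.resize(sd[200:310,325:415],None,fx=2.7,fy=2.7,interpolation=cv2.INTER_CUBIC)
W=np.zeros((600,800,3),np.uint8)
a=cv2.resize(a,(400,291));b=cv2.resize(b,(700,300));W[:291,:400]=a;W[300:600,:700]=b;W[:297,450:450+c.shape[1]]=c[:297]
cv2.imwrite("pics/crop0.png",W)
# walls
g=im.astype(int);m=((g.min(2)>150)).astype(np.uint8);m2=np.zeros_like(m);m2[155:225,180:270]=m[155:225,180:270]
n,l,s,ce=cv2.connectedComponentsWithStats(m2)
for i in range(1,n):
    if s[i,4]>15:
        r=cv2.minAreaRect(np.argwhere(l==i)[:,::-1].astype(np.float32));P=onplane("top",ce[i],.052)[0]
        print("wall",s[i,4],r,P.round(4))
h=cv2.cvtColor(im,cv2.COLOR_BGR2HSV)
m=cv2.inRange(h,(5,150,130),(18,255,255));m[:140]=0;m[210:]=0;m[:,:330]=0
n,l,s,ce=cv2.connectedComponentsWithStats(m)
for i in range(1,n):
    if s[i,4]>15:
        r=cv2.minAreaRect(np.argwhere(l==i)[:,::-1].astype(np.float32));print("grip",s[i],r,onplane("top",r[0],.098).round(4),onplane("top",cv2.boxPoints(r),.098)[:,:2].round(3).tolist())
m=cv2.inRange(h,(100,120,60),(130,255,255));m[:150]=0;m[230:]=0;m[:,:170]=0;m[:,280:]=0
r=cv2.minAreaRect(np.argwhere(m>0)[:,::-1].astype(np.float32));print("base",r,onplane("top",cv2.boxPoints(r),.012)[:,:2].round(4).tolist())
E
```

```text
wall 141 ((193.51724243164062, 178.70689392089844), (4.828078746795654, 28.782777786254883), 21.801410675048828) [0.5232 0.2201 0.052 ]
wall 145 ((208.4654998779297, 184.08621215820312), (5.0137739181518555, 29.15416717529297), 21.801406860351562) [0.5117 0.1839 0.052 ]
wall 141 ((221.41378784179688, 188.46551513671875), (4.828078746795654, 29.15416717529297), 21.801410675048828) [0.5021 0.1524 0.052 ]
wall 142 ((232.3994903564453, 192.46133422851562), (4.9539103507995605, 29.149099349975586), 21.037511825561523) [0.4928 0.126  0.052 ]
wall 142 ((241.5670166015625, 195.52578735351562), (4.882115364074707, 29.149099349975586), 21.037511825561523) [0.4861 0.1041 0.052 ]
wall 146 ((248.60494995117188, 198.34950256347656), (5.028433799743652, 29.50311279296875), 20.85445785522461) [0.4798 0.0873 0.052 ]
grip [425 160  37  15 301] ((443.1759033203125, 166.61036682128906), (12.70595932006836, 36.29087829589844), 85.2363510131836) [[ 0.5591 -0.3622  0.098 ]] [[0.569, -0.319], [0.579, -0.403], [0.549, -0.405], [0.54, -0.322]]
grip [385 163  38  15 306] ((403.5970458984375, 169.76174926757812), (12.654923439025879, 36.8143196105957), 85.60128784179688) [[ 0.5491 -0.2711  0.098 ]] [[0.559, -0.228], [0.568, -0.312], [0.539, -0.314], [0.53, -0.23]]
grip [346 165  37  17 311] ((364.4485168457031, 173.0035400390625), (14.104427337646484, 36.12109375), 86.05481719970703) [[ 0.5389 -0.1813  0.098 ]] [[0.551, -0.139], [0.559, -0.221], [0.527, -0.224], [0.518, -0.141]]
base ((224.49774169921875, 191.6063232421875), (65.78739166259766, 37.26606750488281), 19.653823852539062) [[0.4827, 0.2426], [0.5714, 0.2177], [0.5201, 0.0621], [0.4325, 0.0887]]
```

View pics/crop0.png

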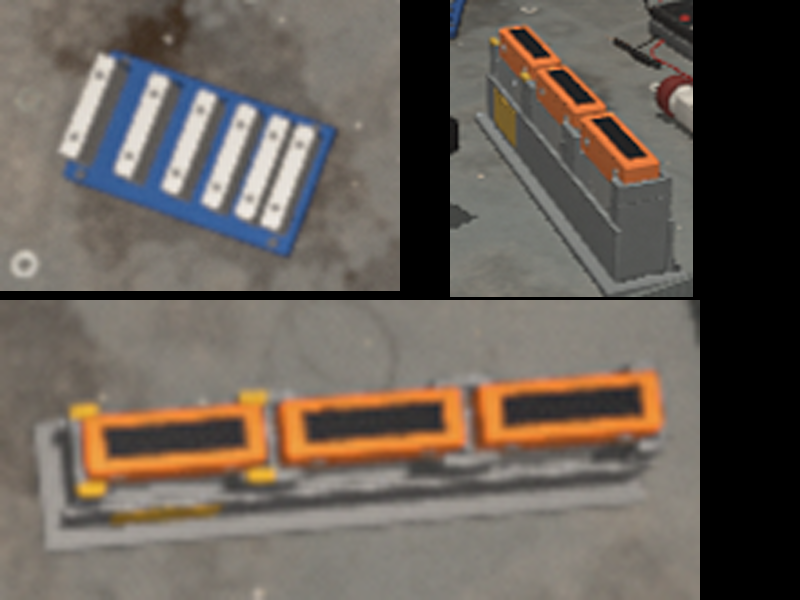

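The marked plate is the orange grip at top (364,173), side (350,220). It alone has yellow caps and a yellow panel, and it sits at the stand's +y end. The plain-capped grips at (404,170) and (443,167) stay, and the pink (337,247) and black (397,225) parts are decoys. The rack's narrowest slot is at the right, between walls (242,196) and (249,198). The 18 mm and 140 mm spacings agree with the sizes given.

```bash
cat >> h.py <<'E'
W=np.array([[.4798,.0873],[.4861,.1041],[.4928,.126],[.5021,.1524],[.5117,.1839],[.5232,.2201]])
off=np.array([0,18,41,69,102,140])/1e3; so=np.array([9,29.5,55,85.5,121])/1e3
_d=np.polyfit(off,W,1); ry=_d[0]/np.linalg.norm(_d[0]); rx=np.array([ry[1],-ry[0]])
w0=(W-off[:,None]*ry).mean(0); slots=w0+so[:,None]*ry
def pose():
    s=arm.sense();q=s["eef_rot"];return s,np.array(s["eef_pos"]),R.from_quat([q[1],q[2],q[3],q[0]]).as_matrix()
def to(P,ydir):
    s,p,M=pose();y=M[:2,1];y=y/np.linalg.norm(y);a=np.degrees(np.arctan2(y[0]*ydir[1]-y[1]*ydir[0],y@ydir))
    a=(a+90)%180-90
    print("shift mm",((M.T@(np.array(P)-p))*1e3).round(1),"yaw",round(-a,2),"z",p[2].round(4),"F",s["wrist_force"].round(1))
sy=np.array([-.0202,.1809]);sy/=np.linalg.norm(sy);sx=np.array([sy[1],-sy[0]])
E
python3 - <<'E'
from h import *
print("scale",_d if 0 else 0,np.degrees(np.arctan2(ry[1],ry[0])),slots.round(4),((W-w0)@ry-off).round(4),((W-w0)@rx).round(4))
to([.539,-.1803,.25],sx)
E
```

```text
scale 0 71.9874840940009 [[0.483  0.0955]
 [0.4893 0.115 ]
 [0.4972 0.1393]
 [0.5067 0.1683]
 [0.5176 0.2021]] [ 0.0002  0.0001 -0.     -0.     -0.0001 -0.0001] [-0.0005  0.0003 -0.0001  0.0006 -0.     -0.0003]
shift mm [-5.661e+02 -4.489e+02  3.000e-01] yaw 60.03 z 0.2495 F [-0.4 -0.7 -0.1]
```

```bash
python3 -m jog '[[-0.045,-0.036,0,6],[-0.09,-0.072,0,12],[-0.135,-0.108,0,18],[-0.18,-0.144,0,24],[-0.225,-0.18,0,30],[-0.27,-0.216,0,36],[-0.315,-0.252,0,42],[-0.36,-0.288,0,48],[-0.405,-0.324,0,54],[-0.45,-0.36,0,60]]' 100 40
python3 - <<'E'
from h import *
to([.539,-.1803,.25],sx)
E
```

```text
time_s: 1.35
eef_pos: [0.4688, -0.0537, 0.25]
eef_rot: [-0.0, 0.668, 0.744, 0.0]
wrist_force: [0.4, 0.9, -0.0]
opening: 0.0858
grasp_force: 0.0
shift mm [-133.5   56.1   -0. ] yaw -0.18 z 0.25 F [ 0.4  0.9 -0. ]
```

```bash
python3 -m jog '[[-0.045,0.019,0,0],[-0.09,0.038,0,0],[-0.1335,0.056,0,-0.2],[-0.1335,0.056,0.03,-0.2],[-0.1335,0.056,0.06,-0.2],[-0.1335,0.056,0.06,-0.2],[-0.1335,0.056,0.06,-0.2]]'
python3 - <<'E'
from h import *
to([.539,-.1803,.084],sx)
im=snap("top","pics/top1.png");sd=snap("side","pics/side1.png")
a=cv2.resize(im[110:230,310:480],(800,565));cv2.imwrite("pics/c1.png",a)
E
```

```text
time_s: 2.22
eef_pos: [0.5393, -0.1782, 0.1911]
eef_rot: [0.0, 0.665, 0.747, 0.0]
wrist_force: [0.4, 0.1, 0.1]
opening: 0.0856
grasp_force: 0.0
shift mm [ -2.   -0.6 107.1] yaw 0.25 z 0.1911 F [0.4 0.1 0.1]
```

View pics/side1.png

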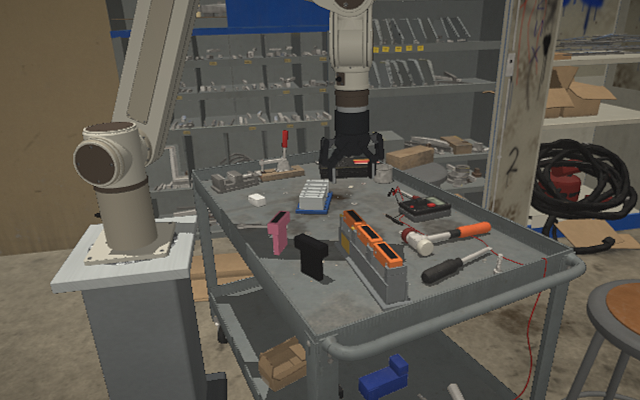

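The side view shows the open gripper centred above the yellow-marked bay (about (351,165) over (352,218)). I'll go down and grip.

```bash
python3 -m jog '[[-0.002,-0.0006,0.03,0.2],[-0.002,-0.0006,0.06,0.2],[-0.002,-0.0006,0.085,0.2],[-0.002,-0.0006,0.1,0.2],[-0.002,-0.0006,0.107,0.2],[-0.002,-0.0006,0.107,0.2],[-0.002,-0.0006,0.107,0.2]]' && python3 -m jog '[[0,0,0,0],[0,0,0,0],[0,0,0,0],[0,0,0,0],[0,0,0,0],[0,0,0,0]]' 0 40; python3 -c "
from h import *
print(arm.sense()['torque'])
to([.539,-.1803,.084],sx)"
```

```text
time_s: 3.2
eef_pos: [0.5394, -0.1805, 0.0844]
eef_rot: [0.001, 0.666, 0.746, 0.0]
wrist_force: [0.3, 0.2, 0.5]
opening: 0.0856
grasp_force: 0.0
time_s: 3.95
eef_pos: [0.5425, -0.1802, 0.0849]
eef_rot: [0.003, 0.666, 0.746, 0.003]
wrist_force: [7.2, 1.9, 1.1]
opening: 0.0272
grasp_force: 46.2
[ 0.29330865 -1.33172012  0.03101097]
shift mm [ 0.3 -3.5  0.8] yaw 0.1 z 0.0849 F [7.2 1.9 1.1]
```

```bash
python3 -m jog '[[0,0.002,0,0],[0,0.004,0,0],[0,0.004,0,0],[0,0.004,0,0]]'; python3 -c "
from h import *
print(arm.sense()['torque'])"
```

```text
time_s: 4.45
eef_pos: [0.5427, -0.1802, 0.0846]
eef_rot: [0.001, 0.666, 0.746, -0.0]
wrist_force: [-0.3, 0.4, 6.8]
opening: 0.0274
grasp_force: 47.2
[0.08339349 0.3093113  0.13349074]
```

```bash
python3 -m jog '[[0,0,-0.005,0],[0,0,-0.015,0],[0,0,-0.03,0],[0,0,-0.05,0],[0,0,-0.075,0],[0,0,-0.1,0],[0,0,-0.12,0],[0,0,-0.12,0],[0,0,-0.12,0]]' - 60
python3 - <<'E'
from h import *
s,p,M=pose();print(s["torque"],M.round(3).tolist())
im=snap("top","pics/top2.png");sd=snap("side","pics/side2.png")
c=proj("side",[p-[0,0,.03]])[0].astype(int);print(c,proj("top",[p])[0])
a=cv2.resize(sd[c[1]-50:c[1]+60,c[0]-60:c[0]+60],(600,550),interpolation=cv2.INTER_CUBIC);cv2.imwrite("pics/c2.png",a)
E
```

```text
time_s: 5.58
eef_pos: [0.5416, -0.1796, 0.2025]
eef_rot: [-0.001, 0.667, 0.745, -0.0]
wrist_force: [-0.5, -0.0, -2.9]
opening: 0.0269
grasp_force: 60.8
[-0.00864162  0.03901245  0.05048295] [[-0.111, 0.994, -0.002], [0.994, 0.111, 0.001], [0.001, -0.002, -1.0]]
[352 185] [369.10060864 161.03665071]
```

View pics/c2.png

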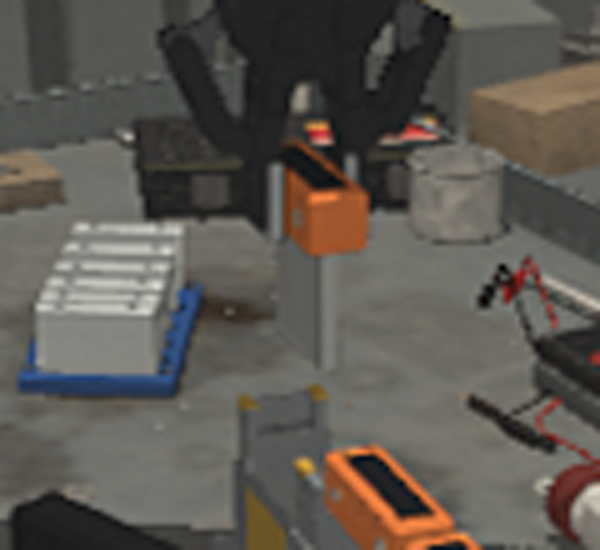

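The plate hangs upright in the gripper. The blade's end face is about 18 px against 65 px for the 28 mm grip, so roughly 8 mm thick, and slot 2 is the likely fit. Next is slot 1.

Run:
```python
from h import *
b=np.array([.0025,0])
to([*(slots[0]+b),.2025],ry)
```

```text
shift mm [ 2.796e+02 -2.500e+01 -1.000e-01] yaw -65.59 z 0.202 F [-0.9  0.3 -2.3]
```

```bash
python3 -m jog '[[0.03,-0.003,0,-7],[0.07,-0.006,0,-15],[0.11,-0.01,0,-23],[0.15,-0.013,0,-31],[0.19,-0.017,0,-40],[0.23,-0.02,0,-49],[0.26,-0.023,0,-58],[0.2796,-0.025,0,-65.6],[0.2796,-0.025,0,-65.6],[0.2796,-0.025,0,-65.6]]' && python3 -m jog '[[0,0,0.02,0],[0,0,0.04,0],[0,0,0.055,0],[0,0,0.06,0],[0,0,0.06,0],[0,0,0.06,0]]'
python3 - <<'E'
from h import *
to([*(slots[0]+[.0025,0]),.126],ry)
im=snap("top","pics/top3.png");sd=snap("side","pics/side3.png")
c=proj("side",[[.49,.1,.08]])[0].astype(int);d=proj("top",[[.49,.13,.08]])[0].astype(int);print(c,d)
a=cv2.resize(sd[c[1]-45:c[1]+40,c[0]-45:c[0]+45],None,fx=4.4,fy=4.4,interpolation=cv2.INTER_CUBIC)
e=cv2.resize(im[d[1]-45:d[1]+40,d[0]-45:d[0]+45],None,fx=4.4,fy=4.4,interpolation=cv2.INTER_CUBIC)
cv2.imwrite("pics/c3.png",np.hstack([a,e]))
E
```

```text
time_s: 6.92
eef_pos: [0.4863, 0.0947, 0.2028]
eef_rot: [-0.0, 0.157, 0.988, -0.0]
wrist_force: [-0.4, -0.4, -2.2]
opening: 0.0272
grasp_force: 60.7
time_s: 7.68
eef_pos: [0.4872, 0.0953, 0.144]
eef_rot: [0.001, 0.157, 0.988, 0.0]
wrist_force: [-0.6, -0.5, -2.5]
opening: 0.0272
grasp_force: 60.7
shift mm [ 1.7 -0.2 18. ] yaw 0.0 z 0.144 F [-0.6 -0.5 -2.5]
[311 185] [228 191]
```

View pics/c3.png

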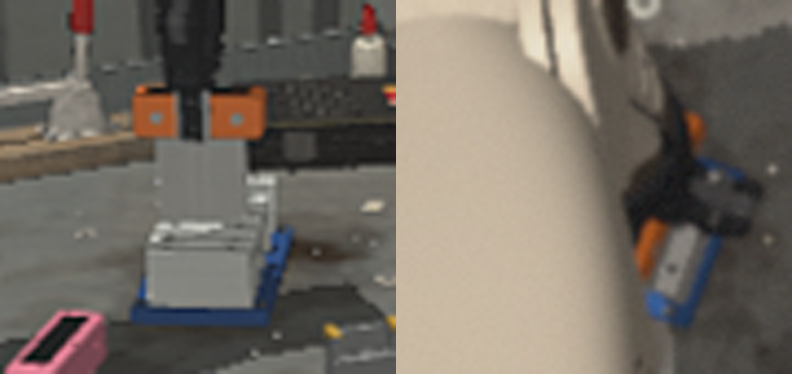

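Blade at (202,185) in the crop is held upright and centred along slot 1, above the near walls. I'll lower it gently.

```bash
python3 -m jog '[[0,0,0.006,0],[0,0,0.012,0],[0,0,0.014,0],[0,0,0.015,0],[0,0,0.016,0],[0,0,0.017,0],[0,0,0.018,0],[0,0,0.018,0]]'
```

```text
time_s: 8.78
eef_pos: [0.4867, 0.0952, 0.1266]
eef_rot: [0.001, 0.156, 0.988, 0.0]
wrist_force: [-2.5, -1.3, 5.9]
opening: 0.0269
grasp_force: 62.0
```

```bash
python3 -m jog '[[0,0,-0.006,0],[0,0,-0.008,0],[0,0.01,-0.008,0],[0,0.0205,-0.008,0],[0,0.0205,-0.008,0],[0,0.0205,-0.003,0],[0,0.0205,-0.001,0],[0,0.0205,0.0,0],[0,0.0205,0.001,0],[0,0.0205,0.001,0]]'; python3 -c "
from h import *
print(arm.sense()['torque']);to([*(slots[1]+[.0025,0]),.126],ry)"
```

```text
time_s: 10.02
eef_pos: [0.4929, 0.1146, 0.1243]
eef_rot: [0.0, 0.156, 0.988, -0.0]
wrist_force: [-0.9, -0.1, -2.3]
opening: 0.0272
grasp_force: 60.7
[0.06669343 0.00044001 0.03997025]
shift mm [ 1.1  0.1 -1.7] yaw 0.01 z 0.1243 F [-0.9 -0.1 -2.3]
```

No contact 2 mm below the level where slot 1 stopped it, so slot 2 seems to be taking it. I'll continue carefully.

```bash
python3 -m jog '[[0,0,0.001,0],[0,0,0.002,0],[0,0,0.003,0],[0,0,0.004,0],[0,0,0.005,0],[0,0,0.006,0],[0,0,0.008,0],[0,0,0.008,0]]';python3 -c "
from h import *
print(arm.sense()['torque'])"
```

```text
time_s: 11.02
eef_pos: [0.4927, 0.1147, 0.1161]
eef_rot: [-0.0, 0.156, 0.988, -0.0]
wrist_force: [0.2, -0.4, -1.4]
opening: 0.0272
grasp_force: 60.7
[ 0.00045228 -0.01885048 -0.02251878]
```

```bash
python3 -m jog '[[0,0,0.005,0],[0,0,0.01,0],[0,0,0.015,0],[0,0,0.02,0],[0,0,0.025,0],[0,0,0.027,0],[0,0,0.028,0],[0,0,0.029,0],[0,0,0.03,0],[0,0,0.03,0]]';python3 -c "
from h import *
print(arm.sense()['torque'])"
```

```text
time_s: 12.28
eef_pos: [0.493, 0.1148, 0.0867]
eef_rot: [0.0, 0.156, 0.988, 0.0]
wrist_force: [-0.5, -0.4, 0.2]
opening: 0.0273
grasp_force: 60.9
[-0.10473321  0.13598884  0.03208328]
```

On the floor, with the weight just taken up. I'll release it and retreat straight up.

```bash
python3 -m jog '[[0,0,0,0],[0,0,0,0],[0,0,0,0],[0,0,0,0],[0,0,0,0],[0,0,0,0],[0,0,0,0]]' 70 && python3 -m jog '[[0,0,-0.02,0],[0,0,-0.06,0],[0,0,-0.1,0],[0,0,-0.15,0],[-0.05,0.04,-0.18,0],[-0.1,0.08,-0.18,0],[-0.15,0.12,-0.18,0],[-0.1,0.16,-0.18,0],[-0.1,0.2,-0.18,0],[-0.1,0.2,-0.18,0]]'
python3 - <<'E'
from h import *
im=snap("top","pics/top4.png");sd=snap("side","pics/side4.png")
a=cv2.resize(sd[130:320,240:440],None,fx=2.5,fy=2.5,interpolation=cv2.INTER_CUBIC)
b=cv2.resize(im[140:230,170:290],(400,300),interpolation=cv2.INTER_CUBIC)
c=np.zeros((475,800,3),np.uint8);c[:,:400]=a[:475,:400];c[:300,400:]=b;cv2.imwrite("pics/c4.png",c)
h=cv2.cvtColor(im,cv2.COLOR_BGR2HSV);m=cv2.inRange(h,(5,150,130),(18,255,255));m[:140]=0;m[230:]=0
n,l,s,ce=cv2.connectedComponentsWithStats(m)
for i in range(1,n):
    if s[i,4]>15:
        r=cv2.minAreaRect(np.argwhere(l==i)[:,::-1].astype(np.float32));P=onplane("top",r[0],.1)[0];print(r,P.round(4),((P[:2]-slots[1])@np.c_[rx,ry]).round(4))
E
```

```text
time_s: 13.15
eef_pos: [0.4929, 0.1147, 0.0863]
eef_rot: [0.0, 0.156, 0.988, -0.0]
wrist_force: [-0.9, -0.2, 0.8]
opening: 0.0599
grasp_force: 0.0
time_s: 14.4
eef_pos: [0.6494, 0.2773, 0.2635]
eef_rot: [-0.001, 0.154, 0.988, -0.001]
wrist_force: [0.4, 0.0, 1.1]
opening: 0.06
grasp_force: 0.0
((443.1910095214844, 166.505615234375), (12.704419136047363, 36.31188201904297), 84.5596694946289) [ 0.5588 -0.3617  0.1   ] [ 0.2135 -0.4319]
((403.8264465332031, 169.74411010742188), (12.654923439025879, 36.35414123535156), 85.60128784179688) [ 0.5487 -0.2713  0.1   ] [ 0.1759 -0.349 ]
((234.79307556152344, 189.73068237304688), (12.682334899902344, 36.845516204833984), 20.854455947875977) [0.4914 0.1125 0.1   ] [ 0.0027 -0.0018]
```

View pics/c4.png

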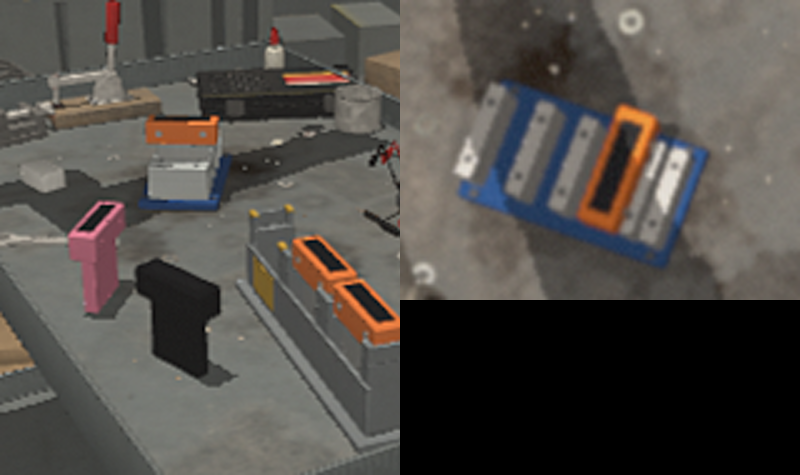

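The plate stands upright in slot 2 at top (235,190), within 3 mm of mid-slot and 40 mm below its slot 1 contact height. The other two grips, (404,170) and (443,167), have not moved, and the marked bay is empty.

```bash
python3 -c "
from bench import arm
print(arm.hand_in())"
```

```text
the job is handed in; nothing more can be done
None
```

I put the yellow bay's plate away in slot 2, the first slot that took it: it was refused by slot 1, then went fully home in slot 2 and was let go, with the other two plates still hanging; the job is handed in, no verdict was shown.

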